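# Set the punch-guide carriage of a stamping jig against its marked stop

## Task

On the letter-stamping jig, press down the pad in the middle of the sliding carriage to free its brake and, keeping it pressed, push the carriage along the rail right up against the marked stop (the block with the scribed line and the knurled thumbscrew on top). Then let the pad come up so that the brake holds the carriage there, ready for the first letter. Do not drag the carriage with its brake on, do not slam it, and leave the tools and other things around the jig where they are.

Things in the scene. Friction and masses are not known exactly. Their poses are not given: they have to be found in the camera images.
- jig: The stamping jig, bolted to the bench: an aluminium plate 200 x 460 x 12 mm that carries a steel T-shaped rail 40 mm wide, 420 mm long, its top 34 mm above the bench. Origin: on the bench, under the middle of the rail. Its y axis runs along the rail, its z axis up; the aluminium blank (38 x 345 mm, held by two toe clamps) lies on its -x side (towards the robot), a steel rule with tick marks on its +x side. It stands at any yaw of up to 0.3 rad.
- pad_top (a point): Centre of the top of the black ribbed rubber pad in the middle of the carriage, 62 mm above the bench when up. The pad is 47 mm long (along the rail) and 40 mm wide, and lies between two upright aluminium cheeks, each 12 mm thick along the rail and 48 mm wide, whose tops are 69 mm above the bench (7 mm above the pad) and whose inner faces are 50 mm apart; the two other sides are open. A closed gripper tip fits between the cheeks. The point moves with the pad and carriage.
- pad (a joint): How far the pad is pressed down, m: 0 up (brake on; it may read some tenths of a millimetre either side of 0), 0.007 right down. It is a spring: about 9 N to start it, 11 N right down. The brake is free once the pad is 1 mm or more down; 3 to 6 mm is a good depth. Let go, it springs up and the brake grips.
- carriage (a joint): Position of the carriage along the rail, m, growing along the jig's +y; 0 with the carriage at the jig's origin. Brake on, it holds against roughly 10 to 17 N along the rail; brake free, about 1 N moves it. It is captive on the rail and cannot be lifted.
- carriage_mid (a point): Middle of the carriage, on the rail's centre line, 43 mm above the bench. The aluminium carriage is 74 mm long along the rail (its two end faces are 37 mm from this point) and 60 mm wide; an arm on its -x side carries the steel punch guide with a square hole, reaching 91 mm out from the rail's centre line at 50 mm height.
- stop_mid (a point): The marked stop: centre of the top face of the block, on the rail's centre line, 54 mm above the bench. An aluminium block 62 mm across the rail, 24 mm along it (its faces are 12 mm from this point), with a dark scribed line round its middle and a round knurled steel thumbscrew (22 mm across, top 68 mm above the bench) on top. It is clamped fast on the rail, on either side of the carriage; the carriage touches it when this point and carriage_mid are 49 mm apart.
- end_block_mid (a point): The plain end block at the other end of the rail: same block and same point, but without line or thumbscrew, only two flush dark screws. Not the stop wanted.
- punch_a: Steel letter punch, 9 x 9 x 68 mm, lying on the jig's plate beyond the rail (+x side), about along the rail. Origin: centre of its underside. Leave alone.
- punch_b: Another such punch, lying on the bench to the right of the jig. Origin: centre of its underside. Leave alone.
- holder_a: Orange plastic punch holder 36 x 78 x 42 mm with twelve punches standing in it, 78 mm high in all, right of the jig. Origin: centre of its underside. Leave alone.
- holder_b: Another such holder, just beyond the jig's plate. Origin: centre of its underside. Leave alone.
- hammer: Ball-peen hammer lying on the bench beyond the jig, 265 mm long, head 31 mm high. Origin: on the bench, mid-length; its head lies 100 mm along its +x. Leave alone.
- board: Plywood stamping board 150 x 200 x 18 mm with a round aluminium blank on it, left of the jig. Origin: centre of its underside. Leave alone.
- dish: Round steel dish, 90 mm across, 22 mm high, right of the jig near the robot. Origin: centre of its underside. Leave alone.
- scriber: Thin steel scriber 125 mm long, 9 mm thick, lying between the jig and the robot. Origin: on the bench under its shaft. Leave alone.

How it is judged (in metres and radians):
On the way, in this order (a step that is already met when the one before it is completed fails the run):
1. the pad is pressed down (brake free) while the carriage is still away from the marked stop (value of joint pad above 0.001 m and horizontal distance between carriage_mid and stop_mid above 0.065 m), for 0.05 s.
2. the carriage rests against the marked stop, pad still pressed (value of joint pad above 0.001 m and horizontal distance between carriage_mid and stop_mid below 0.051 m), for 0.05 s.
At the end, for the whole second after the job is handed in: The carriage stands still against the marked stop (gap under 2 mm) and its pad is up again, so that the brake holds (pad less than 0.7 mm down) (horizontal distance between carriage_mid and stop_mid below 0.051 m and value of joint pad below 0.0007 m and velocity of joint carriage between -0.005 and 0.005 m/s); the robot touches nothing.
It fails at once if the carriage is dragged along with its brake on (value of joint pad below 0.0003 m and (velocity of joint carriage above 0.02 m/s or velocity of joint carriage below -0.02 m/s)).
It fails at once if the carriage is slammed (faster than 0.4 m/s) (velocity of joint carriage above 0.4 m/s or velocity of joint carriage below -0.4 m/s).
It fails at once if a tool or other loose thing around the jig is lifted or shifted by more than 20 mm (distance of any of punch_a, punch_b, holder_a, holder_b, hammer, board, dish, scriber from where it was at the start of the episode above 0.02 m).
It also fails if it takes over 38 s, if anything falls off the work surface, if the arm or the gripper's body presses on something with over 40 N, if the wrist force passes 120 N, or if a joint passes its speed limit or range.

## Robot

A 7-joint arm with a two-finger parallel gripper is mounted at the origin on the work surface. World frame = base frame: x ahead of the robot, y to its left, z up, the work surface at z = 0. Lengths are in mm, angles in rad, forces in N, time in s.
With the tool pointing down it reaches from about 425 to 1025 mm from the base axis. Payload 9.4 kg.
Tool frame: the origin (TCP) lies midway between the tips of the shut fingers; the grasp point (between the pads) lies 19 mm behind it; z points along the fingers, y is the line along which they close (so a half turn about z gives the same grasp; the last joint's range is limited). The gripper opens to 93 mm and grips with 3 to 60 N. Pads are 15 mm wide; open, the fingers measure 128 mm over their backs; the gripper's body (75 mm by 188 mm) begins 65 mm behind the grasp point.
Start: joints at [-1.325, 0.599, -0.003, 1.599, 0.002, 0.943, -0.08], TCP at [229.991, 687.552, 218.618] pointing down, gripper open.
Joint ranges: [-2.57, 2.57], [-0.35, 1.97], [-1.29, 1.29], [0.11, 2.56], [-1.05, 4.19], [0.11, 1.86], [-2.63, 2.63]. Speed limits (rad/s): [2.22, 2.22, 3.01, 3.01, 3.14, 3.14, 3.14].

## Interface

Orientations are given as a rotation vector (axis times angle).
In Python, from station import sensors, vision, sign_off gives the robot as it stands.
- The arm moves only by the tool drive_tool, never from a script. Its argument "moves" is a list of rows, each a list of 2 entries, a list of its own where there are three numbers: the shift along the tool's x, y, z in mm, then the turn, a rotation vector about the tool's x, y, z in rad. In form: [[[x, y, z], [ax, ay, az]], ...]. A call has 1 to 12 rows; each row is the pose to reach, as a shift and turn from the pose commanded when the call began, along the tool's axes at that moment; what a row does not reach only later rows make up. A row lasts 1/12 s, in which the tool goes at most 41.7 mm and 7.16 degrees, less where a joint would pass 70% of its speed; a pose out of reach is approached as far as the arm can. A call with a gripper value outside its range is refused whole. "hand" is the finger opening in mm, from 0 to 93, set as the call begins (left out, the last holds). The fingers move at their own pace and stop on an object; "grip_force" is the grip in N (left out, the last holds). Time passes only in rows, so rows that repeat a pose let the fingers close. It gives the time, the measured TCP pose, the force, the opening and the grip force at its end, in the units of the state.
- sensors.get_obs(): the state, without advancing time (a new reading comes with each control period).
- vision.snapshot(name): name is "side" or "top"; returns a dict with "pixels" (400x640x3 uint8, red, green, blue), "intrinsics" (3x3 intrinsics, pixels), "k1" (the pictures are not rectified: a ray, as slopes to the right and down, at radius r is drawn at 1 + k1 r^2 times it, then the intrinsics apply), "extrinsics" (4x4, takes a point from world to camera coordinates). Camera axes: x right, y down, z forward; pixel columns grow to the right and rows downward; lengths in mm; the calibration is good to about 2 mm. A picture is of the moment at which its call begins. There is no depth.
- sign_off(): hands the job in; it is judged then, once.
The state is a dict: "time": time; "joints": joint angles; "joint_vel": joint speeds; "tau": joint torques, N m; "tcp_pos": TCP position; "tcp_rot": TCP orientation; "ft_force": force on the tool from outside, world axes, zero at the start; "torque": the same for the moment, N m; "grip_width": finger opening in mm; "gripper_force": force on a finger pad.
Only numpy, scipy, OpenCV 4.12 (cv2) and the standard library are available. Lean on these libraries where they do the work, as an engineer would, in place of code of your own. Each camera call takes 0.05 s, during which the arm holds its last target. There are 200 camera calls.

## Working session

There is one attempt and no reset: what is moved stays moved. The work goes in short steps, Python scripts to look and compute and a tool call to move; the robot and the scene stay as the last step left them, time stands still between calls to the robot, and variables do not carry over. Pictures are saved under pics/ and viewed, at most 10 in all, crops included, and the job is handed in when it is done.

Besides the shell and the picture viewer there is one more tool, called after "Call:" by a JSON object that holds its "name" and its "arguments", one argument or row to a line. drive_tool: Moves the arm, as the interface text tells. Its arguments: {"type":"object","properties":{"moves":{"type":"array","items":{"type":"array"}},"hand":{"type":"number"},"grip_force":{"type":"number"}},"required":["moves"]}

```bash
mkdir -p pics
cat > h.py <<'E'
import numpy as np,cv2
from station import sensors,vision,sign_off
def snap(n,f):
    s=vision.snapshot(n);cv2.imwrite(f,cv2.cvtColor(np.array(s["pixels"]),cv2.COLOR_RGB2BGR));return s
def world(s,u,v,z):
    K=np.array(s["intrinsics"]);E=np.array(s["extrinsics"])
    d=[(u-K[0,2])/K[0,0],(v-K[1,2])/K[1,1]]
    a=np.array(d)
    for _ in range(20): a=np.array(d)/(1+s["k1"]*(a@a))
    R=E[:3,:3];c=-R.T@E[:3,3];r=R.T@np.array([a[0],a[1],1]);return c+r*(z-c[2])/r[2]
E
python3 - <<'E'
from h import *
import pickle
S={n:snap(n,f"pics/{n}0.png") for n in("top","side")}
pickle.dump(S,open("s.pkl","wb"))
o=sensors.get_obs();print(o)
for n in S:print(n,S[n]["extrinsics"],S[n]["intrinsics"],S[n]["k1"])
E
```

```text
{'time': 0.1, 'joints': array([-1.32469767,  0.6000339 , -0.0025336 ,  1.60005042,  0.00180154,
        0.94289524, -0.07977712]), 'joint_vel': array([ 0.00073532, -0.0027452 , -0.00095834, -0.00127237, -0.00102114,
        0.0009992 ,  0.0007919 ]), 'tau': array([ 4.38707240e-03, -7.66555524e+01,  1.50183231e+00, -2.52938855e+01,
       -5.23375953e-02,  1.35473156e-02,  1.18034877e-04]), 'tcp_pos': array([229.86712629, 687.13429112, 217.85437627]), 'tcp_rot': array([-5.04723197e-01, -3.10069456e+00,  2.17103860e-03]), 'ft_force': array([-0.10227194,  0.75009165,  0.21979787]), 'torque': array([ 0.0249023 ,  0.06564975, -0.01044288]), 'gripper_force': 0.0, 'grip_width': 92.9889593283669}
top [[-1.31480763e-02 -9.99818863e-01  1.37611226e-02  1.21593629e+01]
 [-9.87693978e-01  1.08411925e-02 -1.56022670e-01  5.93146210e+02]
 [ 1.55845222e-01 -1.56431759e-02 -9.87657612e-01  1.13391329e+03]
 [ 0.00000000e+00  0.00000000e+00  0.00000000e+00  1.00000000e+00]] [[362.24851258   0.         323.7659282 ]
 [  0.         362.24851258 191.90924136]
 [  0.           0.           1.        ]] -0.07385702660728055
side [[ 9.63241812e-01 -2.68634428e-01  8.69302956e-04 -5.68152394e+02]
 [-1.24661900e-01 -4.49861648e-01 -8.84355080e-01  1.63224597e+02]
 [ 2.37959287e-01  8.51739421e-01 -4.66814027e-01  9.08370452e+02]
 [ 0.00000000e+00  0.00000000e+00  0.00000000e+00  1.00000000e+00]] [[374.38172386   0.         319.27749927]
 [  0.         374.38172386 193.03402371]
 [  0.           0.           1.        ]] -0.08760487384639129
```

View pics/top0.png

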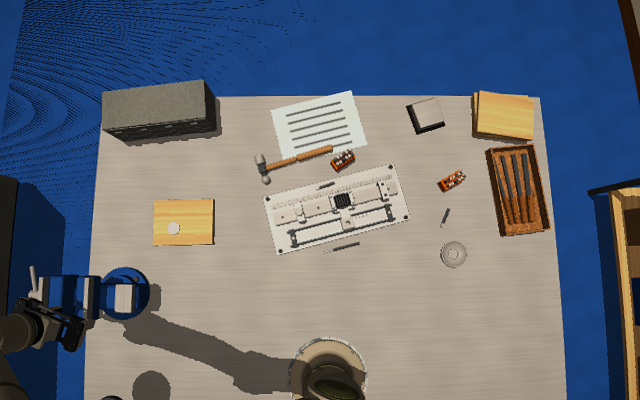

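View pics/side0.png

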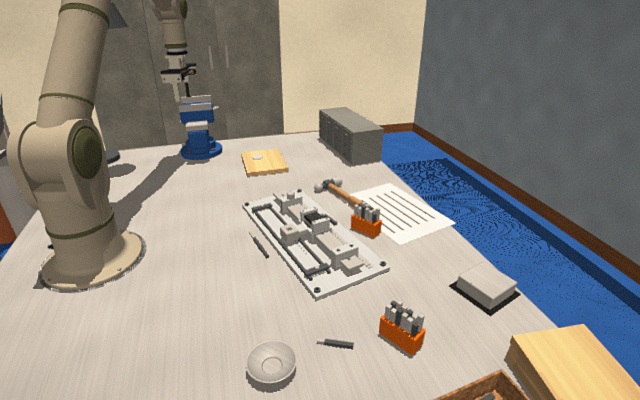

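The top view shows the jig centred near (337,208), with the pad near (343,201). Neither picture is sharp enough to tell which block is the stop, so I'll zoom in on both.

Run:
```python
import cv2,numpy as np
t=cv2.imread("pics/top0.png")[155:260,255:415];s=cv2.imread("pics/side0.png")[180:300,235:395]
t=cv2.resize(t,None,fx=5,fy=5,interpolation=cv2.INTER_CUBIC);s=cv2.resize(s,None,fx=5,fy=5,interpolation=cv2.INTER_CUBIC)
cv2.imwrite("pics/t1.png",t);cv2.imwrite("pics/s1.png",s)
```

```text
(no output)
```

View pics/t1.png

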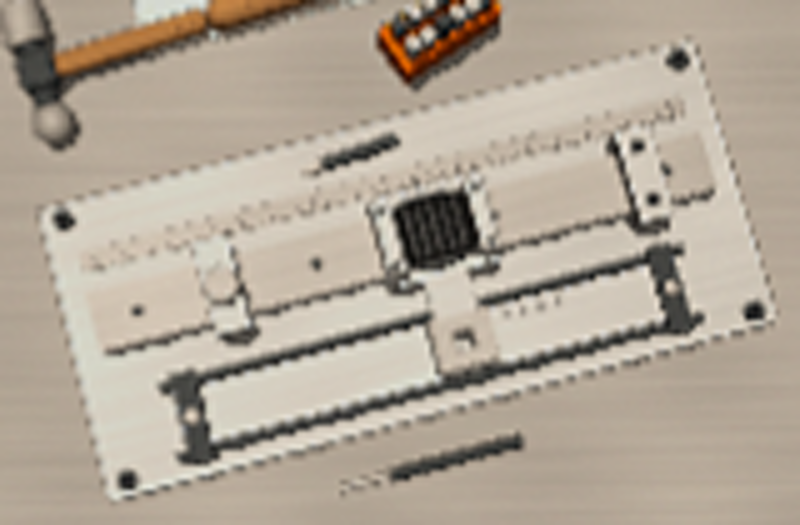

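View pics/s1.png

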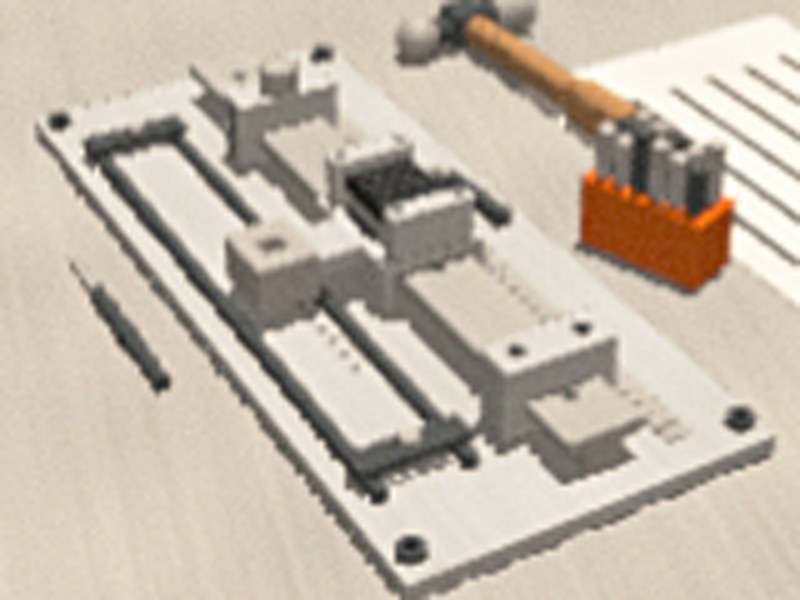

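The marked stop with its thumbscrew is the left block, on the +y side: top crop (218,283), side crop (278,78). The plain block with two dark screws is on the right. The pad centre is at top crop (437,229).

Run:
```python
from h import *
import pickle
from scipy.spatial.transform import Rotation as R
S=pickle.load(open("s.pkl","rb"));s=S["top"];q=S["side"]
T=lambda u,v,z:world(s,255+(u+.5)/5-.5,155+(v+.5)/5-.5,z)
Q=lambda u,v,z:world(q,235+(u+.5)/5-.5,180+(v+.5)/5-.5,z)
P=[T(*p,15) for p in[(63,219),(127,480),(755,311),(678,60)]]
P2=[Q(*p,15) for p in[(322,52),(59,120),(411,548),(740,416)]]
for X in(P,P2):
    print(np.round(X,1),"mid",np.mean(X,0).round(1)); d=(X[0]+X[1]-X[2]-X[3])[:2]; print("yaw",np.arctan2(-d[0],d[1]),np.hypot(*d)/2)
    e=(X[0]+X[3]-X[1]-X[2])[:2];print("yawx",np.arctan2(e[1],e[0]))
print("pad",T(437,229,62),Q(395,185,62));print("screw",T(218,283,68),Q(280,72,68));print("end",T(645,180,54),Q(548,342,54))
o=sensors.get_obs();M=R.from_rotvec(o["tcp_rot"]).as_matrix();print(M.round(3))
```

```text
[[ 578.4  193.5   15. ]
 [ 405.7  150.1   15. ]
 [ 511.2 -267.3   15. ]
 [ 682.9 -222.7   15. ]] mid [544.5 -36.6  15. ]
yaw 0.24688529117603053 429.7977849209082
yawx 0.25025423118512036
[[ 576.5  195.3   15. ]
 [ 403.6  150.6   15. ]
 [ 510.3 -265.6   15. ]
 [ 682.9 -220.8   15. ]] mid [543.3 -35.1  15. ]
yaw 0.25064777604004657 429.5601990813158
yawx 0.25329156927597835
pad [562.59990148 -52.85657583  62.        ] [560.51024788 -50.16063773  62.        ]
screw [528.83078547  87.21168759  68.        ] [526.35143015  77.17135422  68.        ]
end [ 594.23758516 -189.60933019   54.        ] [ 596.34086118 -190.74248828   54.        ]
[[-0.948  0.317 -0.   ]
 [ 0.317  0.948 -0.001]
 [-0.    -0.001 -1.   ]]
```

Call:
{"name": "drive_tool", "arguments": {
  "hand": 0,
  "moves": [
    [[0, 0, -40], [0, 0, 0]],
    [[0, 0, -80], [0, 0, 0]],
    [[0, 0, -120], [0, 0, 0]],
    [[-548, -595, -120], [0, 0, 0.998]],
    [[-548, -595, -120], [0, 0, 0.998]],
    [[-548, -595, -120], [0, 0, 0.998]],
    [[-548, -595, -120], [0, 0, 0.998]],
    [[-548, -595, -120], [0, 0, 0.998]],
    [[-548, -595, -120], [0, 0, 0.998]],
    [[-548, -595, -120], [0, 0, 0.998]],
    [[-548, -595, -120], [0, 0, 0.998]],
    [[-548, -595, -120], [0, 0, 0.998]]
  ]
}}

```text
time: 1.1
tcp_pos: [383.7, 343.3, 338.5]
tcp_rot: [-1.937, -2.473, 0.0]
ft_force: [0.7, 0.4, 0.5]
grip_width: 17.3
gripper_force: 0.0
```

```bash
cat >> h.py <<'E'
from scipy.spatial.transform import Rotation as R
def to(x,y,z,yaw=.25):
    "tool shift and turn to world target, tool y at world angle yaw"
    o=sensors.get_obs();M=R.from_rotvec(o["tcp_rot"]);c,s_=np.cos(yaw),np.sin(yaw)
    G=np.array([[s_,c,0],[-c,s_,0],[0,0,-1]])
    if abs(np.linalg.det(G)-1)>1e-6: raise SystemExit("det")
    print(o["time"],o["tcp_pos"].round(1),o["ft_force"].round(1),"shift",M.inv().apply(np.array([x,y,z])-o["tcp_pos"]).round(1),"turn",(M.inv()*R.from_matrix(G)).as_rotvec().round(3))
E
python3 -c "
from h import *
to(561.5,-51.5,130)"
```

```text
det
```

```bash
sed -i 's/G=np.array.*/G=np.array([[-s_,c,0],[c,s_,0],[0,0,-1]])/' h.py
python3 -c "
from h import *
to(561.5,-51.5,130)"
```

```text
1.1 [383.7 343.3 338.5] [0.7 0.4 0.5] shift [-425.9   78.   208.5] turn [-0.     0.    -0.008]
```

Call:
{"name": "drive_tool", "arguments": {
  "moves": [
    [[-426, 78, 208], [0, 0, -0.008]],
    [[-426, 78, 208], [0, 0, -0.008]],
    [[-426, 78, 208], [0, 0, -0.008]],
    [[-426, 78, 208], [0, 0, -0.008]],
    [[-426, 78, 208], [0, 0, -0.008]],
    [[-426, 78, 208], [0, 0, -0.008]],
    [[-426, 78, 208], [0, 0, -0.008]],
    [[-426, 78, 208], [0, 0, -0.008]],
    [[-426, 78, 208], [0, 0, -0.008]],
    [[-426, 78, 208], [0, 0, -0.008]],
    [[-426, 78, 208], [0, 0, -0.008]],
    [[-426, 78, 208], [0, 0, -0.008]]
  ]
}}

```text
time: 2.1
tcp_pos: [564.9, -52.6, 128.7]
tcp_rot: [1.921, 2.485, -0.003]
ft_force: [-0.0, -0.0, 0.9]
grip_width: 0.4
gripper_force: 0.0
```

Call:
{"name": "drive_tool", "arguments": {
  "moves": [
    [[0, 0, 0], [0, 0, 0]],
    [[0, 0, 0], [0, 0, 0]],
    [[0, 0, 0], [0, 0, 0]]
  ]
}}

```text
time: 2.35
tcp_pos: [564.0, -47.3, 130.6]
tcp_rot: [-1.916, -2.488, 0.0]
ft_force: [-0.7, 0.3, -0.2]
grip_width: 0.5
gripper_force: 0.0
```

```bash
python3 -c "
from h import *
to(561.5,-51.5,90)
for n,(a,b,c,d) in dict(side=(200,170,395,300),top=(265,140,415,255)).items():
    snap(n,'pics/x.png');i=cv2.imread('pics/x.png')[b:d,a:c];cv2.imwrite(f'pics/{n}2.png',cv2.resize(i,None,fx=4,fy=4,interpolation=cv2.INTER_CUBIC))
"
```

```text
2.35 [564.  -47.3 130.6] [-0.7  0.3 -0.2] shift [-3.5 -3.4 40.6] turn [-0.001 -0.001  0.008]
```

View pics/side2.png

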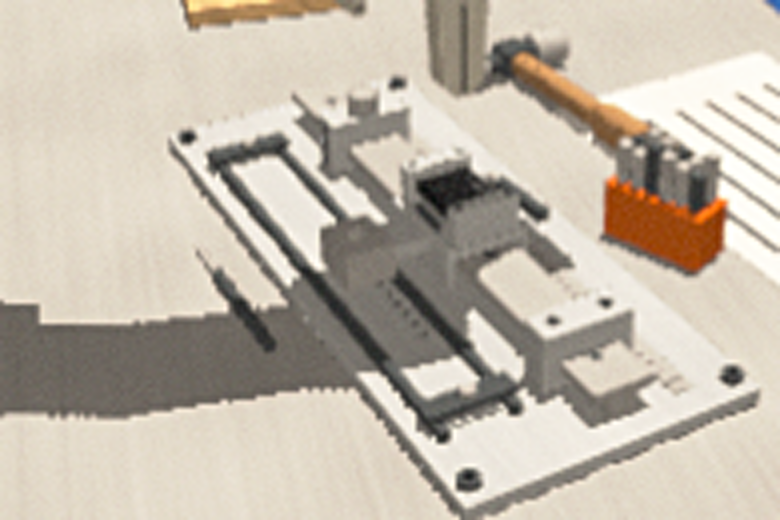

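The fingertip is at about crop (455,87), which matches the projected TCP. The space between the cheeks is open. Next I descend to just above the cheek tops.

Call:
{"name": "drive_tool", "arguments": {
  "moves": [
    [[-3.5, -3.5, 20], [0, 0, 0.008]],
    [[-3.5, -3.5, 40], [0, 0, 0.008]],
    [[-3.5, -3.5, 52], [0, 0, 0.008]],
    [[-3.5, -3.5, 56], [0, 0, 0.008]],
    [[-3.5, -3.5, 56], [0, 0, 0.008]],
    [[-3.5, -3.5, 56], [0, 0, 0.008]],
    [[-3.5, -3.5, 56], [0, 0, 0.008]]
  ]
}}

```text
time: 3.03
tcp_pos: [562.5, -52.0, 75.7]
tcp_rot: [1.926, 2.481, 0.002]
ft_force: [-0.1, 0.8, -0.6]
grip_width: 0.3
gripper_force: 0.0
```

```bash
python3 -c "
from h import *
to(561.5,-51.5,62)
S=[]
for n,(a,b,c,d) in dict(side=(270,170,370,270),top=(290,145,390,245)).items():
    snap(n,'pics/x.png');i=cv2.imread('pics/x.png')[b:d,a:c];S.append(cv2.resize(i,None,fx=4,fy=4,interpolation=cv2.INTER_CUBIC))
cv2.imwrite('pics/b3.png',np.hstack(S))
"
```

```text
3.0333 [562.5 -52.   75.7] [-0.1  0.8 -0.6] shift [ 0.7 -0.8 13.7] turn [0.001 0.    0.001]
```

View pics/b3.png

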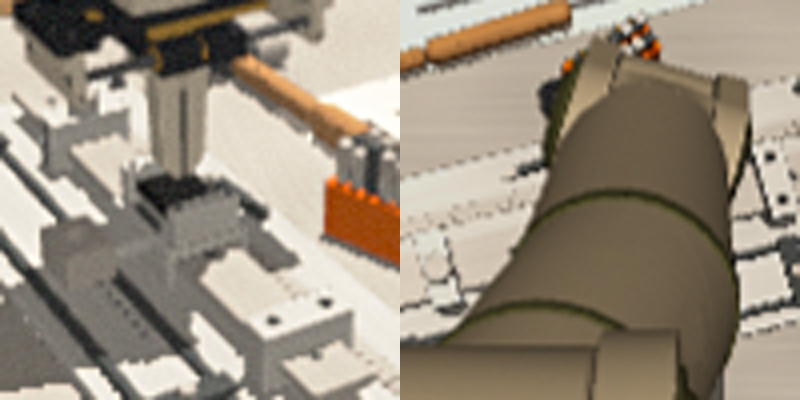

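In the side half the tip, at about (180,172), is centred between the cheeks over the pad, which is at about (180,190). Now I press.

Call:
{"name": "drive_tool", "arguments": {
  "moves": [
    [[0, 0, 4], [0, 0, 0]],
    [[0, 0, 8], [0, 0, 0]],
    [[0, 0, 12], [0, 0, 0]],
    [[0, 0, 14], [0, 0, 0]],
    [[0, 0, 16], [0, 0, 0]],
    [[0, 0, 18], [0, 0, 0]],
    [[0, 0, 18], [0, 0, 0]],
    [[0, 0, 18], [0, 0, 0]],
    [[0, 0, 18], [0, 0, 0]]
  ]
}}

```text
time: 3.88
tcp_pos: [562.1, -52.4, 57.0]
tcp_rot: [1.927, 2.481, 0.001]
ft_force: [-1.1, 0.3, 10.5]
grip_width: 0.7
gripper_force: 5.0
```

Call:
{"name": "drive_tool", "arguments": {
  "moves": [
    [[2, 0, 0], [0, 0, 0]],
    [[6, 0, 0], [0, 0, 0]],
    [[11, 0, 0], [0, 0, 0]],
    [[17, 0, 0], [0, 0, 0]],
    [[23, 0, 0], [0, 0, 0]],
    [[29, 0, 0], [0, 0, 0]],
    [[35, 0, 0], [0, 0, 0]],
    [[41, 0, 0], [0, 0, 0]],
    [[46, 0, 0], [0, 0, 0]],
    [[49, 0, 0], [0, 0, 0]],
    [[50, 0, 0], [0, 0, 0]],
    [[50, 0, 0], [0, 0, 0]]
  ]
}}

```text
time: 4.88
tcp_pos: [549.7, -3.8, 57.0]
tcp_rot: [1.927, 2.481, 0.001]
ft_force: [-2.2, 0.7, 10.3]
grip_width: 0.7
gripper_force: 5.0
```

Call:
{"name": "drive_tool", "arguments": {
  "moves": [
    [[1, 0, 0], [0, 0, 0]],
    [[4, 0, 0], [0, 0, 0]],
    [[7, 0, 0], [0, 0, 0]],
    [[10, 0, 0], [0, 0, 0]],
    [[13, 0, 0], [0, 0, 0]],
    [[16, 0, 0], [0, 0, 0]],
    [[19, 0, 0], [0, 0, 0]],
    [[22, 0, 0], [0, 0, 0]],
    [[24, 0, 0], [0, 0, 0]],
    [[25, 0, 0], [0, 0, 0]],
    [[25, 0, 0], [0, 0, 0]]
  ]
}}

```text
time: 5.8
tcp_pos: [543.6, 20.3, 57.0]
tcp_rot: [1.927, 2.481, 0.001]
ft_force: [-1.9, -0.1, 10.6]
grip_width: 0.2
gripper_force: 5.0
```

```bash
python3 -c "
from h import *
to(561.5,-51.5,62)
snap('side','pics/x.png');i=cv2.imread('pics/x.png')[170:270,240:370];cv2.imwrite('pics/c4.png',cv2.resize(i,None,fx=6,fy=6,interpolation=cv2.INTER_CUBIC))
"
```

```text
5.8 [543.6  20.3  57. ] [-1.9 -0.1 10.6] shift [-74.   -0.4  -5. ] turn [ 0.001  0.    -0.   ]
```

View pics/c4.png

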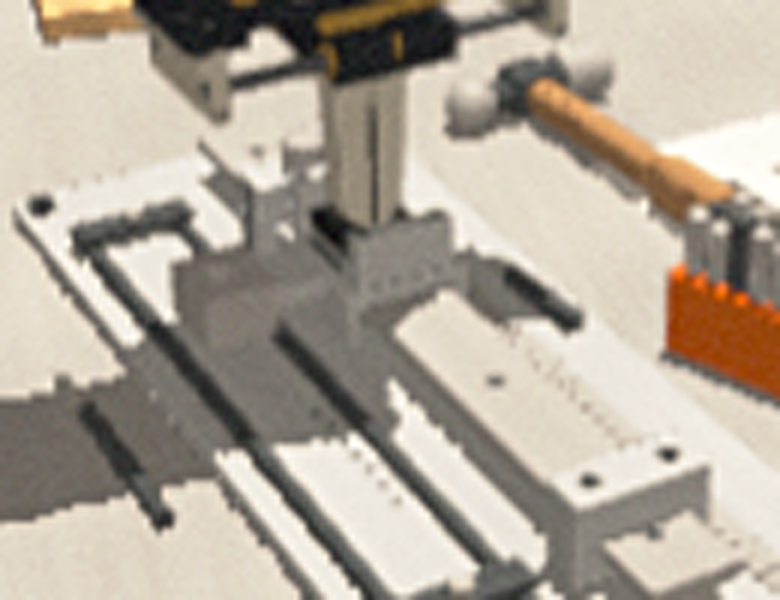

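The carriage is following the tool with the pad down. A small gap remains to the stop block, at about (270,210) in the crop. I'll creep up to it.

Call:
{"name": "drive_tool", "arguments": {
  "moves": [
    [[1, 0, 0], [0, 0, 0]],
    [[2.5, 0, 0], [0, 0, 0]],
    [[4, 0, 0], [0, 0, 0]],
    [[5.5, 0, 0], [0, 0, 0]],
    [[7, 0, 0], [0, 0, 0]],
    [[8.5, 0, 0], [0, 0, 0]],
    [[10, 0, 0], [0, 0, 0]],
    [[10, 0, 0], [0, 0, 0]]
  ]
}}

```text
time: 6.52
tcp_pos: [541.1, 29.9, 57.0]
tcp_rot: [1.927, 2.48, 0.001]
ft_force: [-1.4, -0.1, 10.4]
grip_width: 0.4
gripper_force: 5.0
```

Call:
{"name": "drive_tool", "arguments": {
  "moves": [
    [[1, 0, 0], [0, 0, 0]],
    [[2, 0, 0], [0, 0, 0]],
    [[3, 0, 0], [0, 0, 0]],
    [[4, 0, 0], [0, 0, 0]],
    [[5, 0, 0], [0, 0, 0]],
    [[6, 0, 0], [0, 0, 0]],
    [[6, 0, 0], [0, 0, 0]]
  ]
}}

```text
time: 7.1
tcp_pos: [539.7, 35.6, 57.0]
tcp_rot: [1.927, 2.48, 0.001]
ft_force: [-2.1, -0.5, 10.1]
grip_width: 0.5
gripper_force: 5.0
```

Call:
{"name": "drive_tool", "arguments": {
  "moves": [
    [[1, 0, 0], [0, 0, 0]],
    [[2, 0, 0], [0, 0, 0]],
    [[3, 0, 0], [0, 0, 0]],
    [[4, 0, 0], [0, 0, 0]],
    [[5, 0, 0], [0, 0, 0]],
    [[5, 0, 0], [0, 0, 0]]
  ]
}}

```text
time: 7.6
tcp_pos: [539.1, 38.6, 57.1]
tcp_rot: [1.928, 2.477, -0.0]
ft_force: [0.9, -6.9, 10.2]
grip_width: 0.4
gripper_force: 5.0
```

There is now 7 N of resistance along the rail, so the carriage is against the stop. I'll check with a picture before releasing.

```bash
python3 -c "
from h import *
to(528,84,62)
snap('side','pics/x.png');i=cv2.imread('pics/x.png')[170:250,250:350];cv2.imwrite('pics/c5.png',cv2.resize(i,None,fx=7,fy=7,interpolation=cv2.INTER_CUBIC))
"
```

```text
7.6 [539.1  38.6  57.1] [ 0.9 -6.9 10.2] shift [46.8  0.4 -5. ] turn [ 0.002  0.002 -0.002]
```

View pics/c5.png

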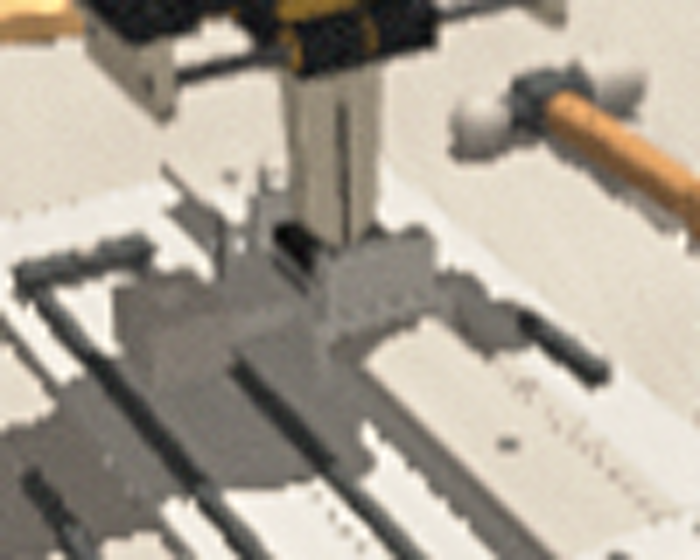

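The carriage end face meets the stop block at about (240,250), with no visible gap. I lift straight up.

Call:
{"name": "drive_tool", "arguments": {
  "moves": [
    [[0, 0, 0], [0, 0, 0]],
    [[0, 0, -2], [0, 0, 0]],
    [[0, 0, -4], [0, 0, 0]],
    [[0, 0, -6], [0, 0, 0]],
    [[0, 0, -8], [0, 0, 0]],
    [[0, 0, -12], [0, 0, 0]],
    [[0, 0, -20], [0, 0, 0]],
    [[0, 0, -40], [0, 0, 0]],
    [[0, 0, -70], [0, 0, 0]],
    [[0, 0, -100], [0, 0, 0]],
    [[0, 0, -130], [0, 0, 0]],
    [[0, 0, -150], [0, 0, 0]]
  ]
}}

```text
time: 8.65
tcp_pos: [538.5, 40.7, 209.6]
tcp_rot: [1.926, 2.48, 0.002]
ft_force: [1.7, 0.2, -0.7]
grip_width: 0.7
gripper_force: 0.0
```

Call:
{"name": "drive_tool", "arguments": {
  "moves": [
    [[0, 0, 0], [0, 0, 0]],
    [[0, 0, 0], [0, 0, 0]],
    [[0, 0, 0], [0, 0, 0]],
    [[0, 0, 0], [0, 0, 0]]
  ]
}}

```text
time: 8.98
tcp_pos: [537.4, 40.8, 205.6]
tcp_rot: [-1.926, -2.48, 0.002]
ft_force: [-0.4, 0.0, -0.1]
grip_width: 0.6
gripper_force: 0.0
```

```bash
python3 -c "
from h import *
to(528,84,62)
snap('side','pics/x.png');i=cv2.imread('pics/x.png')[170:250,250:350];cv2.imwrite('pics/c6.png',cv2.resize(i,None,fx=7,fy=7,interpolation=cv2.INTER_CUBIC))
"
```

```text
8.9833 [537.4  40.8 205.6] [-0.4  0.  -0.1] shift [ 44.2   1.9 143.6] turn [-0.002 -0.     0.   ]
```

View pics/c6.png

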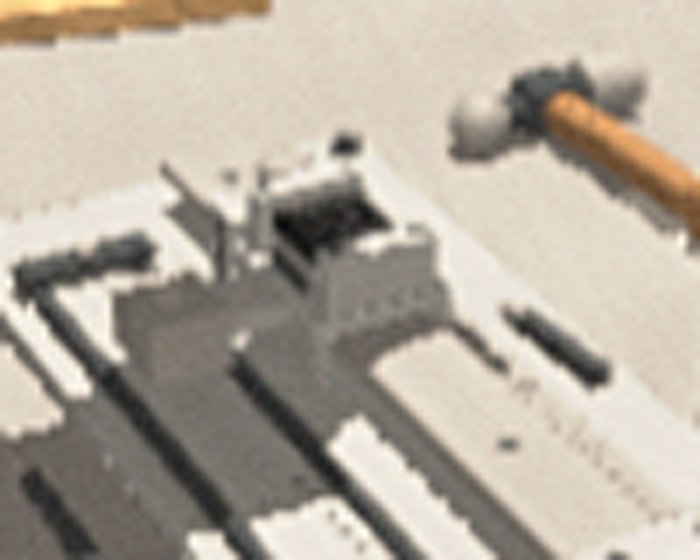

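The pad is up, at about (325,215), the carriage is still against the stop, the arm is clear and nothing else has moved. I'm handing it in.

```bash
python3 -c "
from h import *
print(sign_off())"
```

```text
the job is handed in; nothing more can be done
None
```

I pushed the carriage up against the marked stop with its pad pressed, then let the pad up so the brake holds it, and handed the job in at about 9 s; no verdict was returned.

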